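# Bring the bottle on the rotator upright

### The job

The end-over-end rotator is switched off and has stopped with its clipped-in amber bottle hanging more or less cap down. With the fingertips, push the spokes of its wheel gently round, one after another, until the bottle stands straight up with its cap on top, then let go and leave the wheel at rest. Do not touch the bottle itself, do not grip or flick the wheel (turn it slowly), and leave everything else on the bench where it is.

Things in the scene. Friction and masses are not known exactly. Their poses are not given: they have to be found in the camera images.
- rotator: end-over-end bottle rotator, fixed to the bench, white. Origin on the bench under the wheel's centre; x axis along the wheel's shaft, away from the robot (yawed a little); y left, z up. Front (-x) is open for the fingers. A drip tray 30 mm high lies under the wheel: x -77 to 49, y +-170 mm. All behind the wheel: motor (radius 32 mm, x 50 to 145), nose (radius 16, x from 27), base 150 wide, 64 high, x 55 to 205 mm.
- hub (a point): centre of the wheel on the shaft's line, 200 mm above the bench, in the middle plane of the spokes; axes as the rotator's, does not turn. The wheel turns both ways without end about this x axis. Drive friction of about 0.25 N m (2 to 4 N at a spoke's end) stops it at once where it is left.
- wheel: aluminium wheel, no outer rim. Origin at the hub's centre; x axis = shaft; z axis along the spoke with the bottle, hub to cap: it must end pointing up. Six flat spokes, one every 60 degrees from z, 14 mm wide, 6 thick (x -3 to 3), free rounded ends at radius 142 mm. A ring of radius 58 mm ties them; hub radius 26, its nut stands 28 mm out in front. Starts with z down, up to 60 degrees to either side.
- weight (a point): centre of the steel balance weight on the spoke opposite the bottle (the other four spokes are bare): a round slug 32 mm across, 75 mm from the hub's centre, standing out of the front of its spoke to x = -30 mm; it turns with the wheel. This point lies in the spokes' middle plane.
- bottle: amber glass bottle 38 mm across, 95 mm long, black cap 27 mm across, clipped to the front of one spoke and pointing outwards along it (clips 45 mm wide); turns with the wheel. Origin at the centre of its underside, 48 mm from the hub's centre and 28 mm in front of the spokes' middle plane; z axis towards the cap, whose end is 143 mm from the hub's centre.
- beaker: glass beaker, 68 mm across, 90 mm tall, loose, in front of the rotator to its left (robot's view); origin at the centre of its underside
- spare_bottle: amber glass bottle with black cap, 38 mm across, 95 mm tall (same kind as the one on the wheel), standing loose on the bench in front of the rotator to its right; origin at the centre of its underside
- jar: low amber jar, 48 mm across, 50 mm tall, loose, in front of the rotator near the middle; origin at the centre of its underside
- reagent_bottle: large amber bottle, 68 mm across, 150 mm tall, loose, to the right of the rotator; origin at the centre of its underside
- wash_bottle: white wash bottle with bent blue spout, 60 mm across, 180 mm tall, loose, to the left of the rotator; origin at the centre of its underside
- cylinder: glass measuring cylinder on a 58 mm foot, 152 mm tall, loose, behind the rotator to its left; origin at the centre of its underside
- scoop: steel weighing scoop, 162 mm long, 27 mm wide, lying loose, in front of the rotator far to its right; origin at the middle of its length, on the underside

How it is judged (in metres and radians):
At the end, for the whole second after the job is handed in: The bottle on the wheel stands cap up within 0.1 rad (about 6 degrees) of vertical, the wheel is at rest, and every loose thing is within 30 mm of where it stood (angle between bottle's own z axis and vertical below 0.1 rad and angular speed of wheel below 0.05 rad/s and distance of each of beaker, spare_bottle, jar, reagent_bottle, wash_bottle, cylinder, scoop from where it was at the start of the episode below 0.03 m); the robot touches nothing.
It fails at once if the bottle on the wheel is touched (over 1.5 N) (contact force between any of the fingers, the arm and bottle above 1.5 N).
It fails at once if the wheel is gripped or shoved hard (over 30 N between fingers and wheel) (contact force between the fingers and wheel above 30 N).
It fails at once if the wheel is flicked or spun (over 2.5 rad/s) (angular speed of wheel above 2.5 rad/s).
It fails at once if another thing on the bench is lifted, carried or knocked away (30 mm) (distance of any of beaker, spare_bottle, jar, reagent_bottle, wash_bottle, cylinder, scoop from where it was at the start of the episode above 0.03 m).
It also fails if it takes over 72 s, if anything falls off the work surface, if the arm or the gripper's body presses on something with over 40 N, if the wrist force passes 120 N, or if a joint passes its speed limit or range.

### The arm

A 6-joint arm with a two-finger parallel gripper is mounted at the origin on the work surface. World frame = base frame: x ahead of the robot, y to its left, z up, the work surface at z = 0. Lengths are in mm, angles in rad, forces in N, time in s.
With the tool pointing down it reaches from about 325 to 750 mm from the base axis. Payload 7.6 kg.
Tool frame: the origin (TCP) lies midway between the tips of the shut fingers; the grasp point (between the pads) lies 19 mm behind it (hold_point_z is the distance from the TCP to the grasp point, in mm); x points along the fingers, z is the direction in which the jaws open and shut, and the axes are right-handed (so a half turn about x gives the same grasp; the last joint's range is limited). The gripper opens to 85 mm and grips with 20 to 120 N. Pads are 22 mm wide; open, the fingers measure 114 mm over their backs; the gripper's body (76 mm by 85 mm) begins 54 mm behind the grasp point. The pads swing forward as they close: fully open they stand 13 mm farther back than shut.
Start: joints at [1.239, 0.052, 1.401, -0, 1.689, -0.07], TCP at [135.864, 507.139, 199.823] pointing down, gripper open.
Joint ranges: [-2.9, 2.9], [-0.91, 2.17], [0.12, 2.37], [-1.06, 4.2], [0.26, 2.73], [-2.93, 2.93]. Speed limits (rad/s): [2.57, 2.57, 3.01, 3.14, 3.14, 3.14].

### API

Orientations are given as a 3x3 rotation matrix whose columns are the frame's x, y, z axes.
In Python, from workcell import * gives the robot as it stands.
- The arm moves only by the shell command python3 -m pendant 'ROWS' [FORCE]. ROWS is JSON, a list of rows, each an object with "fingers": the closure, from 0 (fully open) to 1 (shut); "dp": the shift along the tool's x, y, z in m, a list of three; "delta_rot": the turn, a rotation vector about the tool's x, y, z in rad, a list of three. A call has 1 to 12 rows; each row is the pose to reach, as a shift and turn from the pose commanded when the call began, along the tool's axes at that moment; what a row does not reach only later rows make up. A row lasts 1/12 s, in which the tool goes at most 41.7 mm and 7.16 degrees, less where a joint would pass 70% of its speed; a pose out of reach is approached as far as the arm can. A call with a gripper value outside its range is refused whole. The fingers move at their own pace and stop on an object; FORCE is the grip in N (left out, the last holds). Time passes only in rows, so rows that repeat a pose let the fingers close. It gives the time, the measured TCP pose, the force and the opening at its end, in the units of the state.
- sense(): the state, without advancing time (a new reading comes with each control period).
- read_camera(name): name is "scene" or "top" or "wrist"; returns (picture, depth): 480x640x3 uint8, red, green, blue; 480x640 float32, mm along the optical axis (not along the pixel's ray), 0 where there is no reading.
- camera_params(name): a dict with "vfov" (degrees; the focal length in pixels is half the picture's height over the tangent of half this angle, whatever the lens; pixels are square), "cx", "cy" (the principal point, pixels), "D" ([k1, k2, p1, p2, k3] as OpenCV has them; the pictures are not rectified), "R" (3x3) and "t" (3): a world point X has camera coordinates R X + t; the wrist camera has in their place "hand_eye" (4x4, takes a point from camera to tool coordinates, whose origin is the TCP and whose axes are the tool frame's). Camera axes: x right, y down, z forward; pixel columns grow to the right and rows downward; lengths in mm; the calibration is good to about 2 mm. A picture is of the moment at which its call begins: read the wrist's pose just before it. camera_params takes no time and is no camera call.
- hand_in(): hands the job in, once; it reports no verdict.
The state is a dict: "time_s": time; "joints": joint angles; "joint_vel": joint speeds; "tau": joint torques, N m; "eef_pos": TCP position; "ee_rot": TCP orientation; "ft_force": force on the tool from outside, world axes, zero at the start; "wrist_torque": the same for the moment, N m; "finger_gap": opening from 0.0 (shut) to 1.0 (fully open).
Only numpy, scipy, OpenCV 4.12 (cv2) and the standard library are available. Lean on these libraries where they do the work, as an engineer would, in place of code of your own. Each camera call takes 0.05 s, during which the arm holds its last target.

## Working session

There is one attempt and no reset: what is moved stays moved. The work goes in short steps, Python scripts to look and compute and a shell command to move; the robot and the scene stay as the last step left them, time stands still between calls to the robot, and variables do not carry over. Pictures are saved under pics/ and viewed, and the job is handed in when it is done.

```bash
mkdir -p pics; ls; python3 - <<'E'
from workcell import *
import cv2,json
s=sense();print(s)
for n in("scene","top","wrist"):
    p,d=read_camera(n);cv2.imwrite(f"pics/{n}0.png",p[:,:,::-1]);import numpy as np;np.save(f"pics/{n}0.npy",d)
    print(n,camera_params(n))
E
```

```text
pics
{'time_s': 0.0, 'joints': array([ 1.23867845e+00,  5.28372103e-02,  1.40176148e+00,  1.50183731e-05,
        1.68857505e+00, -7.03128531e-02]), 'joint_vel': array([ 0.00040757,  0.00137765, -0.00037536, -0.00162825, -0.00031789,
        0.00024712]), 'tau': array([-1.03374678e-03, -3.81660497e+01, -3.60188091e+01, -2.32961984e-04,
        6.20383071e-03, -1.29189544e-05]), 'eef_pos': array([135.74678463, 506.77958636, 198.95367136]), 'ee_rot': array([[-5.29606758e-04, -9.65924788e-01,  2.58822380e-01],
       [-1.48982552e-03,  2.58822891e-01,  9.65923647e-01],
       [-9.99998750e-01,  1.25959504e-04, -1.57613375e-03]]), 'ft_force': array([-0.29801924,  0.98821585, -1.05404216]), 'wrist_torque': array([ 0.00991383,  0.05032917, -0.03217966]), 'finger_gap': 0.9960800539292325}
scene {'vfov': 53.8207911722729, 'cx': 314.50345685754905, 'cy': 235.87923063673142, 'D': array([0.04277804, 0.        , 0.        , 0.        , 0.        ]), 'R': array([[ 0.90249234,  0.43066682, -0.00580175],
       [ 0.35760248, -0.75675279, -0.54721629],
       [-0.24005839,  0.49178379, -0.83697113]]
[... 253 characters left out ...]
.99879797, -0.0019078 ],
       [-0.9768858 , -0.04750664, -0.20841607],
       [ 0.20807492,  0.01207177, -0.97803839]]), 't': array([  10.9134956 ,  593.14149648, 1078.88177187])}
wrist {'vfov': 65.49074805489556, 'cx': 313.73831126123247, 'cy': 237.96779936062828, 'D': array([-0.02159176,  0.        ,  0.        ,  0.        ,  0.        ]), 'hand_eye': array([[ 1.96493643e-04, -3.02554462e-01,  9.53132079e-01,
        -1.73110563e+02],
       [-9.84568841e-04, -9.53131694e-01, -3.02554136e-01,
         7.83346607e+01],
       [ 9.99999496e-01, -8.78974182e-04, -4.85170014e-04,
        -4.03991112e-01],
       [ 0.00000000e+00,  0.00000000e+00,  0.00000000e+00,
         1.00000000e+00]])}
```

View pics/scene0.png

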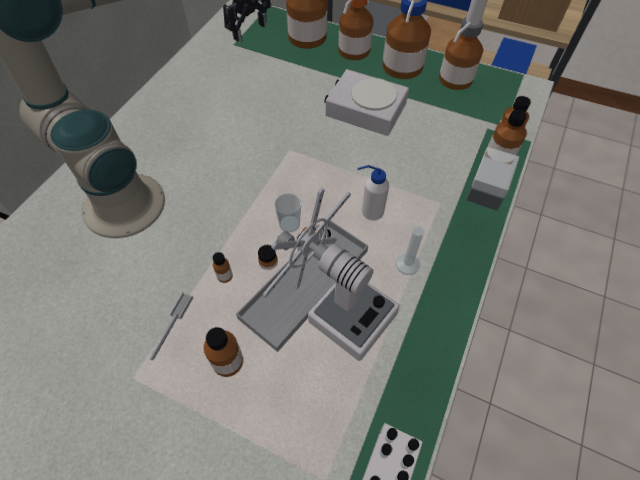

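View pics/top0.png

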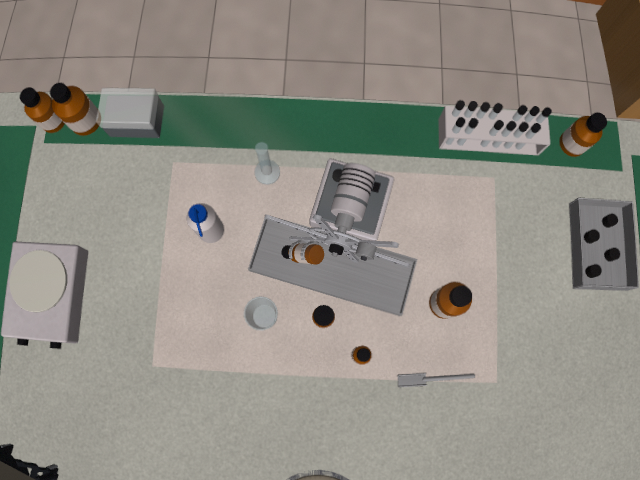

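View pics/wrist0.png

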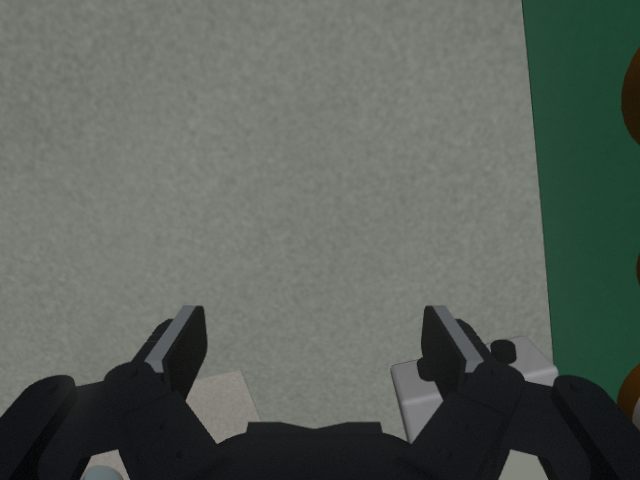

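```bash
cat > h.py <<'E'
import numpy as np,cv2
from workcell import *
def K(n,cp=None):
    c=cp or camera_params(n);f=240/np.tan(np.radians(c["vfov"]/2));return np.array([[f,0,c["cx"]],[0,f,c["cy"]],[0,0,1]]),c
def pose(n,s=None):
    k,c=K(n)
    if n!="wrist": return k,c["D"],c["R"],c["t"]
    s=s or sense();H=c["hand_eye"];R=s["ee_rot"]@H[:3,:3];t=s["ee_rot"]@H[:3,3]+s["eef_pos"]
    return k,c["D"],R.T,-R.T@t
def ray(n,uv,s=None):
    k,D,R,t=pose(n,s);p=cv2.undistortPoints(np.array([[uv]],float),k,D)[0,0]
    return -R.T@t,R.T@np.array([p[0],p[1],1.])   # C + depth*dir
def proj(n,X,s=None):
    k,D,R,t=pose(n,s);return cv2.projectPoints(np.atleast_2d(np.array(X,float)),cv2.Rodrigues(R)[0],t,k,D)[0][:,0]
def plane(n,uv,z,s=None):
    C,d=ray(n,uv,s);return C+d*(z-C[2])/d[2]
def dep(n,uv,d,s=None):
    C,r=ray(n,uv,s);u,v=map(int,np.round(uv));w=d[v-1:v+2,u-1:u+2];w=w[w>0];return C+r*np.median(w)
E
python3 - <<'E'
import cv2
for n,(a,b,c,d) in dict(top=(235,195,425,320),scene=(230,170,390,350)).items():
    p=cv2.imread(f"pics/{n}0.png")[b:d,a:c];f=min(800/(c-a),600/(d-b));cv2.imwrite(f"pics/{n}0c.png",cv2.resize(p,None,fx=f,fy=f,interpolation=cv2.INTER_CUBIC));print(f)
E
```

```text
4.2105263157894735
3.3333333333333335
```

View pics/top0c.png

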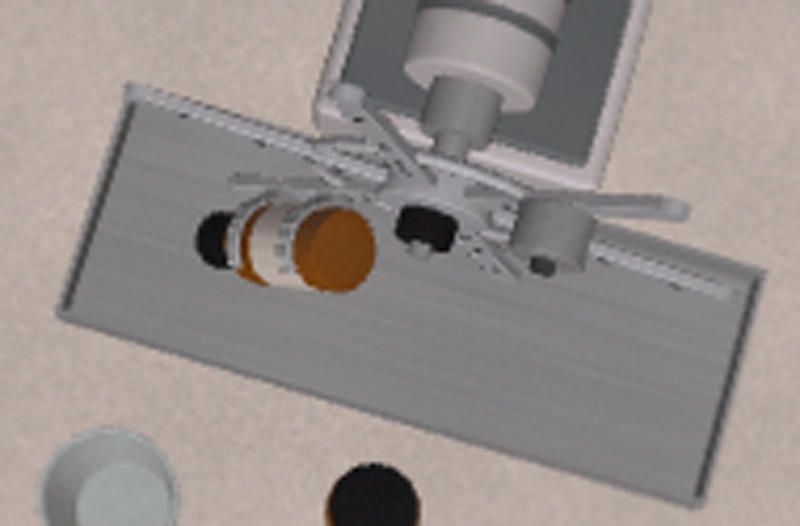

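View pics/scene0c.png

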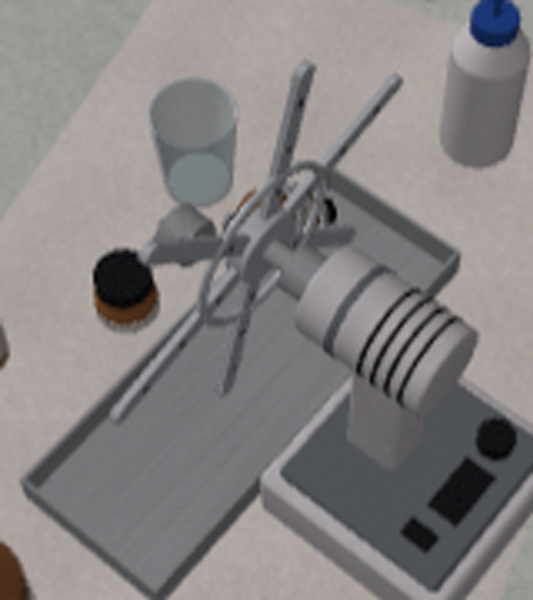

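```bash
cat > fit.py <<'E'
from h import *
from scipy.optimize import least_squares
t=lambda a,b:np.array([a/4.2105+235,b/4.2105+195]); s=lambda a,b:np.array([a/3.3333+230,b/3.3333+170])
tray=[((49,170),t(128,85)),((49,-170),t(762,270)),((-77,170),t(60,317)),((-77,-170),t(700,507))]
def RT(p):
    c,si=np.cos(p[2]),np.sin(p[2]);return np.array([[c,-si,0],[si,c,0],[0,0,1]]),np.array([p[0],p[1],0])
def tips(p):
    R,T=RT(p);return np.array([R@np.array([0,-142*np.sin(a),142*np.cos(a)+200])+T for a in p[3]+np.arange(6)*np.pi/3])
if __name__=="__main__":
    ft=[t(345,90),t(230,180),t(690,208),t(733,292)]; fs=[s(306,65),s(399,79),s(146,254),s(117,415),s(229,391)]
    def res(p):
        R,T=RT(p);r=[]
        for (x,y),uv in tray: r.append(proj("top",R@np.array([x,y,30])+T)[0]-uv)
        for n,F in(("top",ft),("scene",fs)):
            P=proj(n,tips(p))
            for u in F: r.append(P[np.argmin(((P-u)**2).sum(1))]-u)
        return np.array(r).ravel()
    best=None
    for th in np.radians(np.arange(-245,-120,8)):
        o=least_squares(res,[540,-20,-.2,th],x_scale=[10,10,.1,.1],loss="soft_l1")
        print(round(o.cost,1),o.x.round(3),round(np.degrees(o.x[3]),1))
        if best is None or o.cost<best.cost:best=o
    print(best.x,res(best.x).reshape(-1,2).round(1))
    np.save("pose.npy",best.x)
    for n in("top","scene"):
        im=cv2.imread(f"pics/{n}0.png")
        R,T=RT(best.x);print(proj(n,tips(best.x)).round(0).tolist())
E
python3 fit.py
```

```text
13.5 [ 5.6130e+02 -1.0573e+01 -2.4200e-01 -4.4900e+00] -257.2
13.5 [ 5.6130e+02 -1.0573e+01 -2.4200e-01 -4.4900e+00] -257.2
13.5 [ 5.6130e+02 -1.0573e+01 -2.4200e-01 -3.4430e+00] -197.2
13.5 [ 5.6130e+02 -1.0573e+01 -2.4200e-01 -3.4430e+00] -197.2
13.5 [ 5.6130e+02 -1.0573e+01 -2.4200e-01 -3.4430e+00] -197.2
13.5 [ 5.6130e+02 -1.0573e+01 -2.4200e-01 -3.4430e+00] -197.2
13.5 [ 5.6130e+02 -1.0573e+01 -2.4200e-01 -3.4430e+00] -197.2
13.5 [ 5.6130e+02 -1.0573e+01 -2.4200e-01 -3.4430e+00] -197.2
13.5 [ 5.6130e+02 -1.0573e+01 -2.4200e-01 -3.4430e+00] -197.2Traceback (most recent call last):
  File "fit.py", line 20, in <module>
    o=least_squares(res,[540,-20,-.2,th],x_scale=[10,10,.1,.1],loss="soft_l1")
    return func(*args, **kwargs)
    result = trf(vector_fun.fun, vector_fun.jac, x0, f0, J0, lb, ub, ftol, xtol,
                 gtol, max_nfev, x_scale, loss_function, tr_solver,
                 tr_options.copy(), verbose, callback=callback_wrapped)
    return trf_no_bounds(
        fun, jac, x0, f0, J0, ftol, xtol, gtol, max_nfev, x_scale,
        loss_function, tr_solver, tr_options
[... 1019 characters left out ...]
lf.kwargs)
           ~~~~~~^^^^^^^^^^^^^^^^^^^^^^^^^^^^^^
  File "fit.py", line 13, in res
    for (x,y),uv in tray: r.append(proj("top",R@np.array([x,y,30])+T)[0]-uv)
                                   ~~~~^^^^^^^^^^^^^^^^^^^^^^^^^^^^^^
  File "h.py", line 14, in proj
    k,D,R,t=pose(n,s);return cv2.projectPoints(np.atleast_2d(np.array(X,float)),cv2.Rodrigues(R)[0],t,k,D)[0][:,0]
            ~~~~^^^^^
  File "h.py", line 6, in pose
    k,c=K(n)
        ~^^^
  File "h.py", line 4, in K
    c=cp or camera_params(n);f=240/np.tan(np.radians(c["vfov"]/2));return np.array([[f,0,c["cx"]],[0,f,c["cy"]],[0,0,1]]),c
            ~~~~~~~~~~~~~^^^
ValueError: time passes only in moves, steps and waits
```

```bash
python3 - <<'E'
from workcell import *
import pickle
pickle.dump({n:camera_params(n) for n in("scene","top","wrist")},open("cp.pkl","wb"));print(sense()["time_s"])
E
sed -i 's/^def K/import pickle\nCP=pickle.load(open("\.\/cp.pkl","rb"))\ndef K/; s/c=cp or camera_params(n)/c=CP[n]/' h.py
python3 - <<'E'
import re
s=open('fit.py').read()
s=s.replace("np.radians(np.arange(-245,-120,8))","np.radians([-137])")
s+='''
        def X(r,x,a): return R@np.array([x,-r*np.sin(a),r*np.cos(a)+200])+T
        a=best.x[3]
        for q in(X(48,-28,a),X(143,-28,a),X(75,-30,a+np.pi),X(0,-28,0)):
            u=proj(n,q)[0];cv2.circle(im,tuple(int(v) for v in u),2,(0,0,255),1)
        for u in proj(n,tips(best.x)): cv2.circle(im,tuple(int(v) for v in u),2,(0,255,0),1)
        im=im[170:350,230:420];cv2.imwrite(f"pics/{n}fit.png",cv2.resize(im,None,fx=3.3,fy=3.3))
'''
open('fit.py','w').write(s)
E
python3 fit.py; python3 -c "
import cv2,numpy as np
a=[cv2.imread(f'pics/{n}fit.png') for n in('top','scene')];c=cv2.resize(np.hstack(a),(800,380));cv2.imwrite('pics/fit.png',c)"
```

```text
0.15
13.5 [ 5.6130e+02 -1.0573e+01 -2.4200e-01 -2.3950e+00] -137.2
[ 5.61300486e+02 -1.05730830e+01 -2.41782697e-01 -2.39543632e+00] [[-0.  -1.8]
 [ 1.1 -1.5]
 [-1.8 -1.8]
 [ 0.8 -1.1]
 [-0.4 -0.8]
 [ 0.3 -0. ]
 [-1.2 -0.4]
 [-0.8  0.3]
 [-1.3 -0.7]
 [-1.1 -1.5]
 [-1.8  0.4]
 [-1.8  1.8]
 [-2.1 -0.7]]
[[290.0, 238.0], [264.0, 215.0], [317.0, 216.0], [398.0, 244.0], [408.0, 265.0], [355.0, 260.0]]
[[335.0, 239.0], [349.0, 192.0], [321.0, 189.0], [272.0, 247.0], [263.0, 296.0], [297.0, 287.0]]
```

View pics/fit.png

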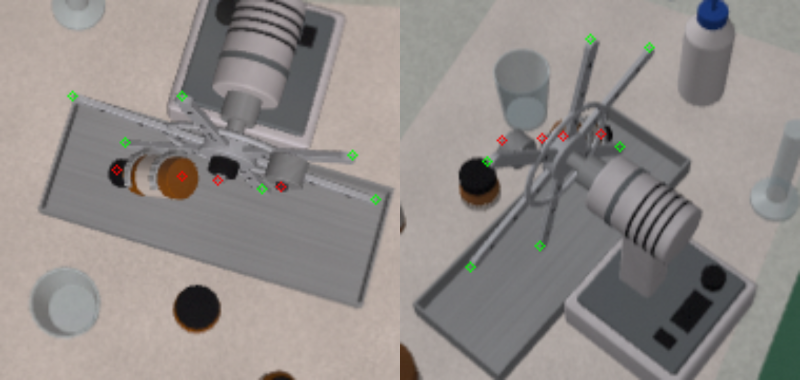

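```bash
cat > go.py <<'E'
import sys
from fit import *
P=np.load("pose.npy");R,T=RT(P)
s=sense()
cur=R.T@(s["eef_pos"]-T)
print("t",s["time_s"],"tcp in rot frame",cur.round(1),"F",s["ft_force"].round(1),"gap",round(s["finger_gap"],3))
for a in sys.argv[1:]:
    w=R@np.array([float(v) for v in a.split(",")])+T
    print(a,"world",w.round(0),"dp m",(s["ee_rot"].T@(w-s["eef_pos"])/1000).round(4))
E
python3 go.py " 0,65,385"
python3 - <<'E'
import sys;sys.path.insert(0,'.')
from h import *
d=np.load("pics/top0.npy")
for n,uv in dict(beaker=(262,300),jar=(323,316),spare=(362,354),reag=(459,295),wash=(199,214),cyl=(262,150)).items(): print(n,dep("top",uv,d).round(0))
E
```

```text
t 0.15 tcp in rot frame [-537.   400.5  199.2] F [-0.1 -0.6 -0.4] gap 1.001
 0,65,385 world [577.  53. 385.] dp m [-0.1855 -0.5436 -0.3249]
beaker [459. 134.  63.]
jar [434.   9.  50.]
spare [360. -70.  95.]
reag [ 477. -247.  150.]
wash [611. 260. 154.]
cyl [748. 146. 153.]
```

```bash
python3 -m pendant '[{"fingers":1,"dp":[-0.04,0,0],"delta_rot":[0,0,0]},{"fingers":1,"dp":[-0.08,0,0],"delta_rot":[0,0,0]},{"fingers":1,"dp":[-0.12,0,0],"delta_rot":[0,0,0]},{"fingers":1,"dp":[-0.16,0,0],"delta_rot":[0,0,0]},{"fingers":1,"dp":[-0.19,-0.02,-0.01],"delta_rot":[0,0,0]},{"fingers":1,"dp":[-0.19,-0.05,-0.03],"delta_rot":[0,0,0]},{"fingers":1,"dp":[-0.19,-0.08,-0.05],"delta_rot":[0,0,0]},{"fingers":1,"dp":[-0.19,-0.11,-0.07],"delta_rot":[0,0,0]},{"fingers":1,"dp":[-0.19,-0.14,-0.09],"delta_rot":[0,0,0]},{"fingers":1,"dp":[-0.19,-0.17,-0.11],"delta_rot":[0,0,0]},{"fingers":1,"dp":[-0.19,-0.2,-0.13],"delta_rot":[0,0,0]},{"fingers":1,"dp":[-0.19,-0.23,-0.15],"delta_rot":[0,0,0]}]'; python3 go.py " 0,65,385"
```

```text
time_s: 1.15
eef_pos: [319.9, 301.2, 389.7]
ee_rot: [[-0.0, -0.966, 0.259], [0.0, 0.259, 0.966], [-1.0, 0.0, 0.0]]
ft_force: [1.2, 1.6, -0.6]
finger_gap: -0.003
t 1.15 tcp in rot frame [-309.   244.9  389.7] F [ 1.2  1.6 -0.6] gap -0.003
 0,65,385 world [577.  53. 385.] dp m [ 0.0046 -0.3125 -0.1738]
```

```bash
python3 -m pendant '[{"fingers":1,"dp":[0,-0.03,-0.02],"delta_rot":[0,0,0]},{"fingers":1,"dp":[0,-0.06,-0.04],"delta_rot":[0,0,0]},{"fingers":1,"dp":[0,-0.09,-0.06],"delta_rot":[0,0,0]},{"fingers":1,"dp":[0,-0.12,-0.07],"delta_rot":[0,0,0]},{"fingers":1,"dp":[0,-0.15,-0.09],"delta_rot":[0,0,0]},{"fingers":1,"dp":[0,-0.18,-0.105],"delta_rot":[0,0,0]},{"fingers":1,"dp":[0,-0.21,-0.12],"delta_rot":[0,0,0]},{"fingers":1,"dp":[0,-0.24,-0.135],"delta_rot":[0,0,0]},{"fingers":1,"dp":[0,-0.27,-0.15],"delta_rot":[0,0,0]},{"fingers":1,"dp":[0,-0.295,-0.165],"delta_rot":[0,0,0]},{"fingers":1,"dp":[0.003,-0.31,-0.173],"delta_rot":[0,0,0]},{"fingers":1,"dp":[0.003,-0.31,-0.173],"delta_rot":[0,0,0]}]'; python3 go.py " 0,65,310"
python3 - <<'E'
from workcell import *
import cv2
for n in("scene","wrist"):
    p,d=read_camera(n);cv2.imwrite(f"pics/{n}1.png",p[:,:,::-1])
p=cv2.imread("pics/scene1.png")[120:330,200:440];cv2.imwrite("pics/scene1c.png",cv2.resize(p,None,fx=2.8,fy=2.8))
E
```

```text
time_s: 2.15
eef_pos: [575.5, 52.8, 383.9]
ee_rot: [[-0.004, -0.965, 0.262], [-0.001, 0.262, 0.965], [-1.0, 0.004, -0.002]]
ft_force: [0.3, 0.1, -0.8]
finger_gap: -0.0
t 2.15 tcp in rot frame [ -1.3  64.9 383.9] F [ 0.3  0.1 -0.8] gap -0.0
 0,65,310 world [577.  53. 310.] dp m [ 0.0739 -0.0016  0.0002]
```

View pics/scene1c.png

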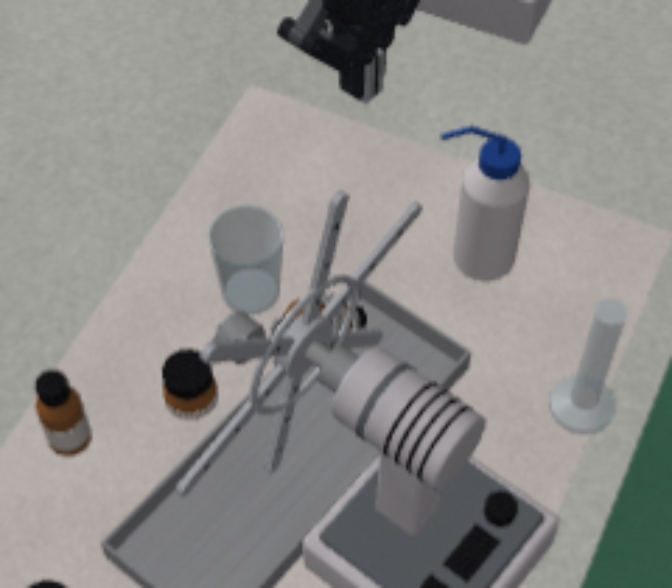

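View pics/wrist1.png

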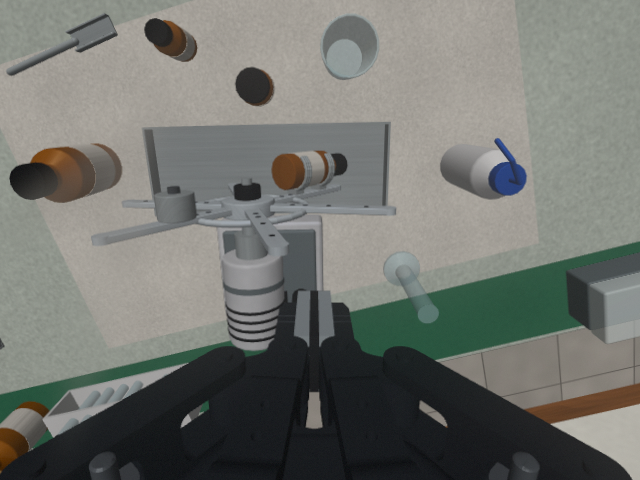

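```bash
python3 - <<'E'
from fit import *
P=np.load("pose.npy");s=sense()
print(proj("wrist",tips(P),s).round(0).tolist())
E
python3 go.py " 0,65,315" " 0,55,315"
```

```text
[[338.0, 188.0], [394.0, 213.0], [276.0, 255.0], [90.0, 244.0], [123.0, 205.0], [233.0, 186.0]]
t 2.25 tcp in rot frame [ -3.5  66.9 385.9] F [-0.4  0.6  0.3] gap -0.002
 0,65,315 world [577.  53. 315.] dp m [ 0.0709 -0.0037 -0.0018]
 0,55,315 world [574.  43. 315.] dp m [ 0.0709 -0.0039 -0.0118]
```

```bash
python3 -m pendant '[{"fingers":1,"dp":[0,-0.002,0.02],"delta_rot":[0,0,0]},{"fingers":1,"dp":[0.025,-0.002,0.02],"delta_rot":[0,0,0]},{"fingers":1,"dp":[0.05,-0.002,0.02],"delta_rot":[0,0,0]},{"fingers":1,"dp":[0.073,-0.002,0.02],"delta_rot":[0,0,0]},{"fingers":1,"dp":[0.073,-0.002,0.012],"delta_rot":[0,0,0]},{"fingers":1,"dp":[0.073,-0.002,0.006],"delta_rot":[0,0,0]},{"fingers":1,"dp":[0.073,-0.002,0],"delta_rot":[0,0,0]},{"fingers":1,"dp":[0.073,-0.002,-0.006],"delta_rot":[0,0,0]},{"fingers":1,"dp":[0.073,-0.002,-0.012],"delta_rot":[0,0,0]},{"fingers":1,"dp":[0.073,-0.002,-0.012],"delta_rot":[0,0,0]}]'; python3 go.py 
python3 - <<'E'
from workcell import *
import cv2
for n in("scene","wrist"):
    p,d=read_camera(n);cv2.imwrite(f"pics/{n}2.png",p[:,:,::-1])
p=cv2.imread("pics/scene2.png")[120:330,200:440];cv2.imwrite("pics/scene2c.png",cv2.resize(p,None,fx=2.8,fy=2.8))
E
```

```text
time_s: 3.08
eef_pos: [572.7, 42.0, 315.3]
ee_rot: [[0.002, -0.966, 0.26], [-0.0, 0.26, 0.966], [-1.0, -0.002, 0.0]]
ft_force: [0.1, 0.7, 0.8]
finger_gap: -0.004
t 3.0833 tcp in rot frame [ -1.5  53.8 315.3] F [0.1 0.7 0.8] gap -0.004
```

View pics/scene2c.png

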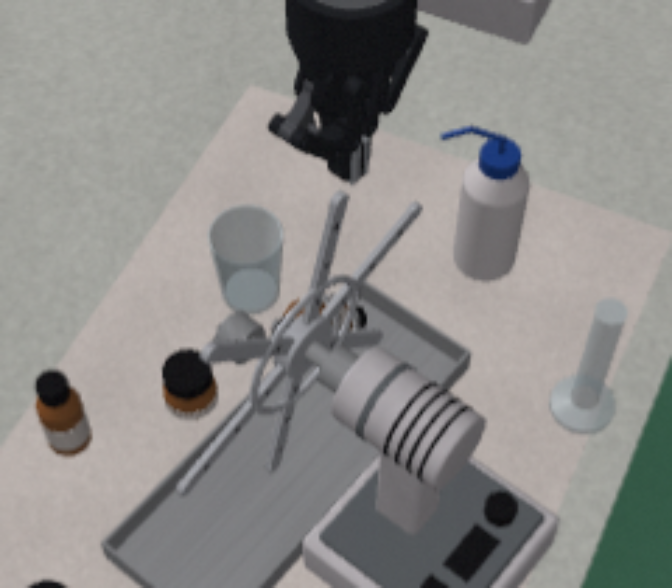

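View pics/wrist2.png

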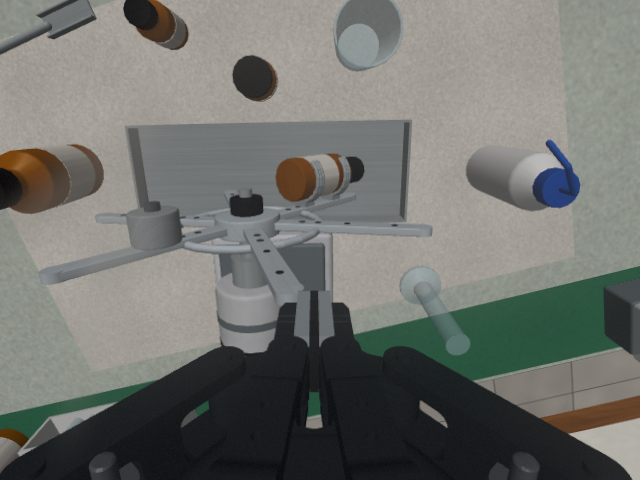

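```bash
python3 -m pendant '[{"fingers":1,"dp":[0,0,-0.006],"delta_rot":[0,0,0]},{"fingers":1,"dp":[0,0,-0.012],"delta_rot":[0,0,0]},{"fingers":1,"dp":[0,0,-0.018],"delta_rot":[0,0,0]},{"fingers":1,"dp":[0,0,-0.024],"delta_rot":[0,0,0]},{"fingers":1,"dp":[0,0,-0.03],"delta_rot":[0,0,0]},{"fingers":1,"dp":[0,0,-0.036],"delta_rot":[0,0,0]},{"fingers":1,"dp":[0,0,-0.042],"delta_rot":[0,0,0]},{"fingers":1,"dp":[0,0,-0.048],"delta_rot":[0,0,0]},{"fingers":1,"dp":[0,0,-0.054],"delta_rot":[0,0,0]}]'; python3 go.py 
python3 - <<'E'
from workcell import *
import cv2
for n in("scene","wrist"):
    p,d=read_camera(n);cv2.imwrite(f"pics/{n}3.png",p[:,:,::-1])
a=cv2.resize(cv2.imread("pics/scene3.png")[120:330,200:440],(400,350));b=cv2.resize(cv2.imread("pics/wrist3.png"),(400,300))
b=cv2.copyMakeBorder(b,0,50,0,0,0)
cv2.imwrite("pics/c3.png",cv2.hconcat([a,b]))
E
```

```text
time_s: 3.93
eef_pos: [558.5, -9.5, 313.8]
ee_rot: [[0.0, -0.966, 0.259], [0.0, 0.259, 0.966], [-1.0, -0.0, 0.0]]
ft_force: [-0.3, -0.1, 0.6]
finger_gap: -0.001
t 3.9333 tcp in rot frame [-2.900e+00  3.000e-01  3.138e+02] F [-0.3 -0.1  0.6] gap -0.001
```

View pics/c3.png

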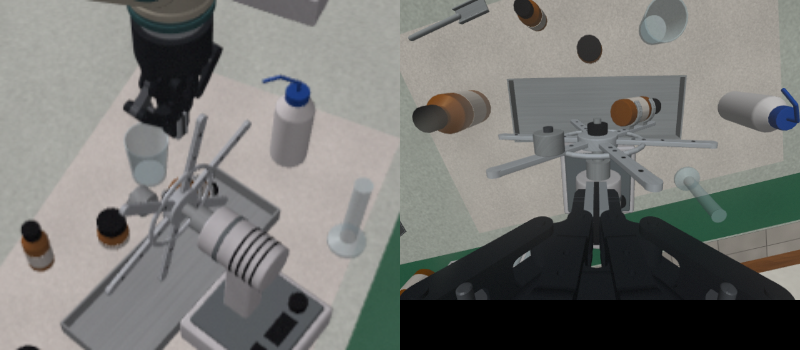

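```bash
python3 - <<'E'
from fit import *
P=np.load("pose.npy");s=sense()
print("tcp scene",proj("scene",s["eef_pos"]).round(1),"wrist",proj("wrist",s["eef_pos"],s).round(1))
print("tips wrist",proj("wrist",tips(P),s).round(0).tolist())
print("tips scene",proj("scene",tips(P)).round(0).tolist())
pw=cv2.imread("pics/wrist3.png");ps=cv2.imread("pics/scene3.png")
pw=cv2.resize(pw[180:380,220:470],None,fx=3.2,fy=3.2,interpolation=2)
ps=cv2.resize(ps[160:290,250:390],None,fx=4.5,fy=4.5,interpolation=2)
cv2.imwrite("pics/w3c.png",pw[:600]);cv2.imwrite("pics/s3c.png",ps)
E
```

```text
tcp scene [[305.1 209. ]] wrist [[314.8 282. ]]
tips wrist [[405.0, 198.0], [507.0, 234.0], [408.0, 306.0], [135.0, 283.0], [158.0, 220.0], [278.0, 195.0]]
tips scene [[335.0, 239.0], [349.0, 192.0], [321.0, 189.0], [272.0, 247.0], [263.0, 296.0], [297.0, 287.0]]
```

View pics/w3c.png

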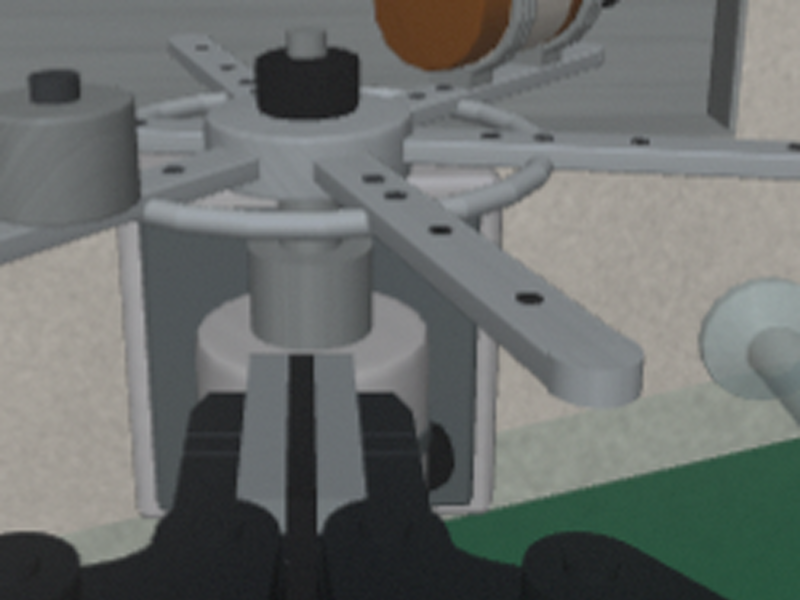

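View pics/s3c.png

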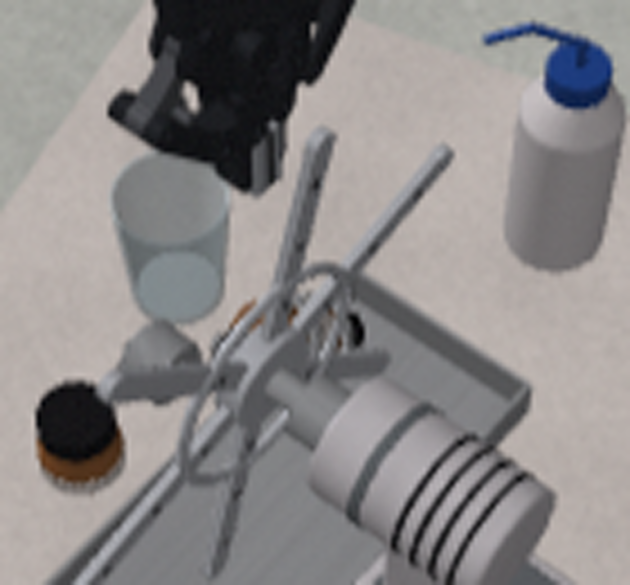

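```bash
python3 - <<'E'
from fit import *
P=np.load("pose.npy");R,T=RT(P)
p,d=read_camera("wrist");s=sense()
rot=lambda X:(R.T@(X-T)).round(1)
print("tcp",rot(s["eef_pos"]))
for uv in [(303,294),(324,294),(303,300),(324,300),(303,320),(410,288),(400,285),(385,275),(409,300),(300,205),(316,192)]:
    print(uv,rot(dep("wrist",uv,d,s)), d[uv[1],uv[0]])
q,d2=read_camera("scene")
for cuv in [(262,190),(262,170),(245,190),(245,180),(320,135),(440,155),(240,375)]:
    uv=(cuv[0]/4.5+250,cuv[1]/4.5+160);print(uv,rot(dep("scene",uv,d2)))
p3,d3=read_camera("top")
cv2.imwrite("pics/top3.png",p3[150:330,220:440,::-1]) 
E
python3 -c "
import cv2;p=cv2.imread('pics/top3.png');cv2.imwrite('pics/top3c.png',cv2.resize(p,None,fx=3,fy=3))"
```

```text
tcp [ -2.9   0.6 313.9]
(303, 294) [-15.2  -3.9 352.4] 148.47128
(324, 294) [-14.6   4.4 351.5] 148.89905
(303, 300) [-14.9  -3.8 357. ] 142.89584
(324, 300) [-14.6   4.3 356.8] 143.296
(303, 320) [-15.   -3.4 372.3] 129.86215
(410, 288) [ -4.8  45.4 327. ] 175.27231
(400, 285) [ -4.9  41.4 323.7] 178.64415
(385, 275) [ -4.9  36.5 311.4] 190.81133
(409, 300) [ -2.4  43.3 334.5] 169.09717
(300, 205) [-18.6 -10.2 204.8] 287.42783
(316, 192) [-28.2   2.4 203.8] 286.59344
(308.22222222222223, 202.22222222222223) [  8.9  -4.1 349. ]
(308.22222222222223, 197.77777777777777) [  9.1  -3.9 361.8]
(304.44444444444446, 202.22222222222223) [  1.9  -6.4 345.5]
(304.44444444444446, 200.0) [  5.4 -10.  358.6]
(321.1111111111111, 190.0) [  2.2  41.3 334.6]
(347.77777777777777, 194.44444444444446) [  3.1 131.2 233.2]
(303.3333333333333, 243.33333333333331) [  3.5 -16.4 220.4]
```

View pics/top3c.png

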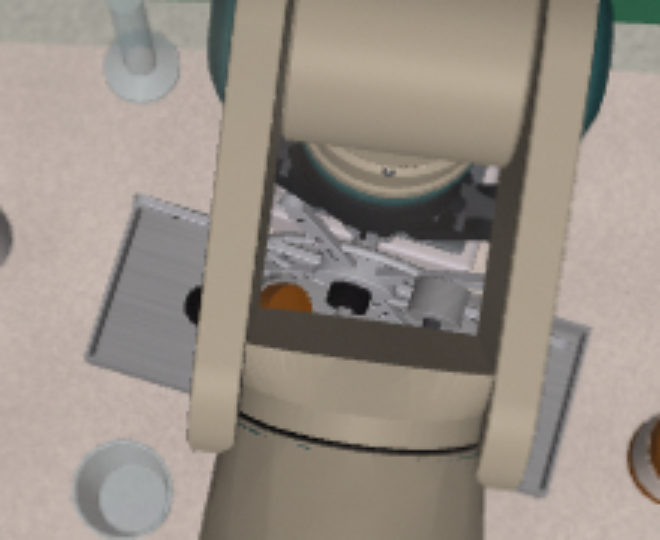

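```bash
python3 - <<'E'
from fit import *
P=np.load("pose.npy");R,T=RT(P)
for n in("scene","wrist"):
    p,d=read_camera(n);s=sense()
    k,D,Rc,t=pose(n,s)
    v,u=np.mgrid[0:480,0:640];uv=np.stack([u,v],-1).reshape(-1,1,2).astype(float)
    q=cv2.undistortPoints(uv,k,D)[:,0];dd=d.reshape(-1);C=np.c_[q*dd[:,None],dd]
    X=((C-t)@Rc-T)@R
    X=X[dd>0]; cur=R.T@(s["eef_pos"]-T)
    Y=X-cur
    for z0 in range(0,110,8):
        m=(Y[:,2]>=z0)&(Y[:,2]<z0+8)&(abs(Y[:,0])<70)&(abs(Y[:,1])<70)&(X[:,2]>340)
        if m.sum()>3: print(n,z0,m.sum(),Y[m].min(0).round(0),Y[m].max(0).round(0))
E
```

```text
scene 32 16 [ 6. -9. 32.] [12.  5. 40.]
scene 40 41 [ -5. -15.  40.] [12. 15. 48.]
scene 48 36 [  1. -15.  48.] [12. 14. 56.]
scene 56 34 [  3. -14.  56.] [13. 13. 63.]
scene 64 25 [  5. -14.  64.] [13.  6. 72.]
scene 72 48 [  7. -31.  73.] [15. 26. 80.]
scene 80 122 [-12. -37.  80.] [15. 37. 88.]
scene 88 78 [-11. -42.  88.] [15. 43. 96.]
scene 96 110 [ -2. -50.  96.] [ 19.  48. 104.]
scene 104 113 [  7. -56. 104.] [ 19.  56. 112.]
wrist 32 304 [-13. -13.  33.] [-7. 12. 40.]
wrist 40 685 [-13. -14.  40.] [-7. 13. 48.]
wrist 48 784 [-13. -14.  48.] [-7. 13. 56.]
wrist 56 812 [-13. -14.  56.] [-7. 13. 64.]
wrist 64 1105 [-14. -18.  64.] [10. 16. 72.]
wrist 72 2832 [-16. -33.  72.] [11. 33. 80.]
wrist 80 7444 [-16. -40.  80.] [11. 39. 88.]
wrist 88 5861 [-18. -47.  88.] [ 9. 45. 96.]
wrist 96 9390 [-19. -53.  96.] [  9.  52. 104.]
wrist 104 12713 [-20. -59. 104.] [  7.  59. 112.]
```

```bash
python3 -m pendant '[{"fingers":1,"dp":[0,-0.002,0.035],"delta_rot":[0,0,0]},{"fingers":1,"dp":[0,-0.002,0.075],"delta_rot":[0,0,0]},{"fingers":1,"dp":[0.015,-0.002,0.075],"delta_rot":[0,0,0]},{"fingers":1,"dp":[0.029,-0.002,0.075],"delta_rot":[0,0,0]},{"fingers":1,"dp":[0.029,-0.002,0.07],"delta_rot":[0,0,0]},{"fingers":1,"dp":[0.029,-0.002,0.064],"delta_rot":[0,0,0]},{"fingers":1,"dp":[0.029,-0.002,0.058],"delta_rot":[0,0,0]},{"fingers":1,"dp":[0.029,-0.002,0.053],"delta_rot":[0,0,0]},{"fingers":1,"dp":[0.029,-0.002,0.048],"delta_rot":[0,0,0]},{"fingers":1,"dp":[0.029,-0.002,0.043],"delta_rot":[0,0,0]},{"fingers":1,"dp":[0.029,-0.002,0.038],"delta_rot":[0,0,0]}]'; python3 go.py 
cat > look.py <<'E'
import sys
from fit import *
k=sys.argv[1]
im={}
for n in("scene","wrist"):
    p,d=read_camera(n);im[n]=p[:,:,::-1].copy();cv2.imwrite(f"pics/{n}{k}.png",im[n])
a=cv2.resize(im["scene"][140:315,220:420],(457,400));b=cv2.resize(im["wrist"][110:410,180:460],(340,364))
b=cv2.copyMakeBorder(b,0,36,0,0,0);cv2.imwrite(f"pics/c{k}.png",cv2.hconcat([a,b]))
E
python3 look.py 4
```

```text
time_s: 5.2
eef_pos: [570.5, 26.6, 285.5]
ee_rot: [[0.001, -0.966, 0.259], [0.0, 0.259, 0.966], [-1.0, -0.001, 0.001]]
ft_force: [0.3, 2.2, 1.7]
finger_gap: -0.002
t 5.2 tcp in rot frame [  0.   38.3 285.5] F [0.3 2.2 1.7] gap -0.002
```

View pics/c4.png

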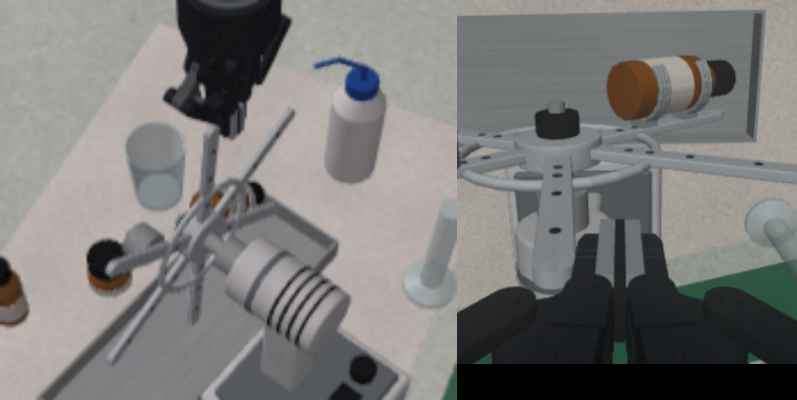

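```bash
python3 -m pendant '[{"fingers":1,"dp":[0,0,-0.006],"delta_rot":[0,0,0]},{"fingers":1,"dp":[0,0,-0.012],"delta_rot":[0,0,0]},{"fingers":1,"dp":[0,0,-0.018],"delta_rot":[0,0,0]},{"fingers":1,"dp":[0,0,-0.024],"delta_rot":[0,0,0]},{"fingers":1,"dp":[0,0,-0.03],"delta_rot":[0,0,0]},{"fingers":1,"dp":[0,0,-0.036],"delta_rot":[0,0,0]},{"fingers":1,"dp":[0.001,0,-0.044],"delta_rot":[0,0,0]},{"fingers":1,"dp":[0.002,0,-0.052],"delta_rot":[0,0,0]},{"fingers":1,"dp":[0.003,0,-0.06],"delta_rot":[0,0,0]},{"fingers":1,"dp":[0.005,0,-0.068],"delta_rot":[0,0,0]},{"fingers":1,"dp":[0.008,0,-0.076],"delta_rot":[0,0,0]},{"fingers":1,"dp":[0.011,0,-0.084],"delta_rot":[0,0,0]}]'; python3 go.py 
python3 look.py 5
```

```text
time_s: 6.3
eef_pos: [548.5, -54.6, 273.4]
ee_rot: [[-0.0, -0.966, 0.259], [0.0, 0.259, 0.966], [-1.0, 0.0, 0.0]]
ft_force: [0.7, 2.9, -0.4]
finger_gap: -0.001
t 6.3 tcp in rot frame [ -1.9 -45.8 273.4] F [ 0.7  2.9 -0.4] gap -0.001
```

View pics/c5.png

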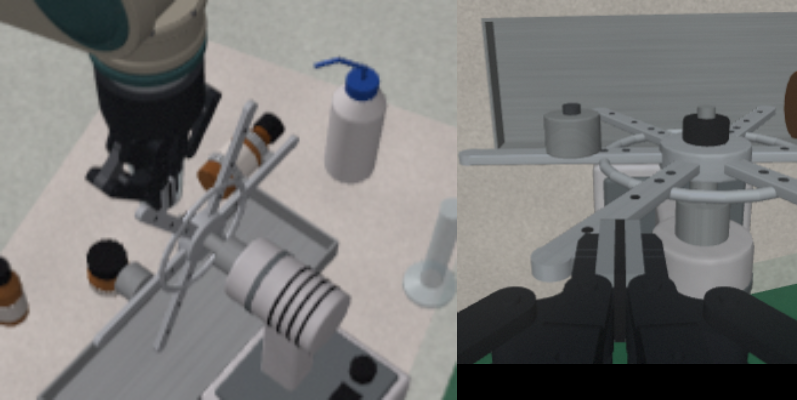

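```bash
python3 -m pendant '[{"fingers":1,"dp":[0.003,-0.001,-0.008],"delta_rot":[0,0,0]},{"fingers":1,"dp":[0.007,-0.001,-0.016],"delta_rot":[0,0,0]},{"fingers":1,"dp":[0.0115,-0.001,-0.024],"delta_rot":[0,0,0]},{"fingers":1,"dp":[0.016,-0.001,-0.031],"delta_rot":[0,0,0]},{"fingers":1,"dp":[0.021,-0.001,-0.037],"delta_rot":[0,0,0]},{"fingers":1,"dp":[0.026,-0.001,-0.042],"delta_rot":[0,0,0]},{"fingers":1,"dp":[0.031,-0.001,-0.046],"delta_rot":[0,0,0]},{"fingers":1,"dp":[0.036,-0.001,-0.05],"delta_rot":[0,0,0]},{"fingers":1,"dp":[0.036,-0.001,-0.05],"delta_rot":[0,0,0]}]'; python3 go.py 
python3 look.py 6
```

```text
time_s: 7.15
eef_pos: [536.3, -103.2, 236.5]
ee_rot: [[-0.002, -0.966, 0.26], [-0.0, 0.26, 0.966], [-1.0, 0.001, -0.001]]
ft_force: [-0.3, -0.8, 0.6]
finger_gap: -0.005
t 7.15 tcp in rot frame [ -2.1 -96.  236.5] F [-0.3 -0.8  0.6] gap -0.005
```

View pics/c6.png

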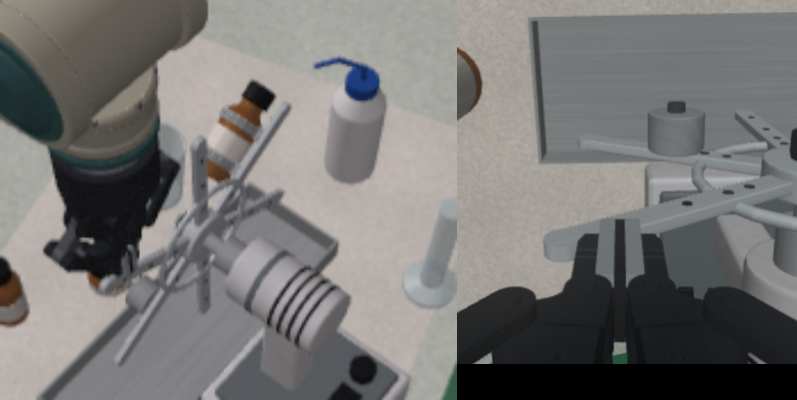

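```bash
python3 -m pendant '[{"fingers":1,"dp":[-0.03,-0.002,0],"delta_rot":[0,0,0]},{"fingers":1,"dp":[-0.065,-0.002,0],"delta_rot":[0,0,0]},{"fingers":1,"dp":[-0.097,-0.002,0],"delta_rot":[0,0,0]},{"fingers":1,"dp":[-0.097,-0.002,0.03],"delta_rot":[0,0,0]},{"fingers":1,"dp":[-0.097,-0.002,0.065],"delta_rot":[0,0,0]},{"fingers":1,"dp":[-0.097,-0.002,0.1],"delta_rot":[0,0,0]},{"fingers":1,"dp":[-0.097,-0.002,0.136],"delta_rot":[0,0,0]},{"fingers":1,"dp":[-0.097,-0.002,0.136],"delta_rot":[0,0,0]},{"fingers":1,"dp":[-0.075,-0.002,0.136],"delta_rot":[0,0,0]},{"fingers":1,"dp":[-0.053,-0.002,0.136],"delta_rot":[0,0,0]},{"fingers":1,"dp":[-0.053,-0.002,0.136],"delta_rot":[0,0,0]}]'; python3 go.py 
python3 look.py 7
```

```text
time_s: 8.17
eef_pos: [572.7, 28.5, 286.0]
ee_rot: [[-0.008, -0.966, 0.258], [-0.0, 0.258, 0.966], [-1.0, 0.007, -0.002]]
ft_force: [0.3, 0.2, -0.3]
finger_gap: -0.001
t 8.1667 tcp in rot frame [  1.7  40.7 286. ] F [ 0.3  0.2 -0.3] gap -0.001
```

View pics/c7.png

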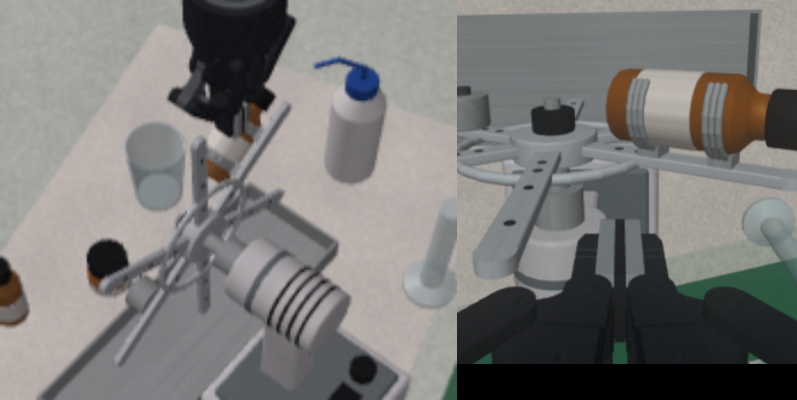

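```bash
python3 -m pendant '[{"fingers":1,"dp":[0,0,-0.009],"delta_rot":[0,0,0]},{"fingers":1,"dp":[0,0,-0.016],"delta_rot":[0,0,0]},{"fingers":1,"dp":[0,0,-0.022],"delta_rot":[0,0,0]},{"fingers":1,"dp":[0,0,-0.028],"delta_rot":[0,0,0]},{"fingers":1,"dp":[0,0,-0.034],"delta_rot":[0,0,0]},{"fingers":1,"dp":[0.001,0,-0.041],"delta_rot":[0,0,0]},{"fingers":1,"dp":[0.002,0,-0.049],"delta_rot":[0,0,0]},{"fingers":1,"dp":[0.003,0,-0.057],"delta_rot":[0,0,0]},{"fingers":1,"dp":[0.005,0,-0.065],"delta_rot":[0,0,0]},{"fingers":1,"dp":[0.007,0,-0.073],"delta_rot":[0,0,0]},{"fingers":1,"dp":[0.01,0,-0.081],"delta_rot":[0,0,0]},{"fingers":1,"dp":[0.013,0,-0.088],"delta_rot":[0,0,0]}]'; python3 go.py 
python3 look.py 8
```

```text
time_s: 9.27
eef_pos: [550.7, -57.3, 277.1]
ee_rot: [[-0.001, -0.966, 0.259], [0.0, 0.259, 0.966], [-1.0, 0.001, 0.0]]
ft_force: [1.6, 2.6, -0.9]
finger_gap: -0.002
t 9.2667 tcp in rot frame [  0.9 -47.9 277.1] F [ 1.6  2.6 -0.9] gap -0.002
```

View pics/c8.png

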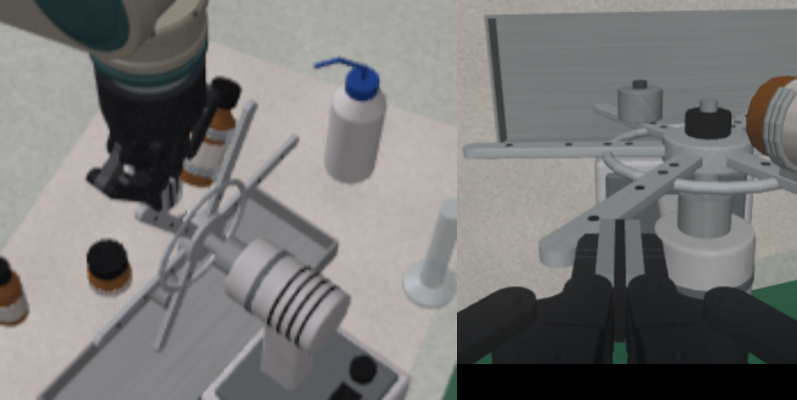

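```bash
python3 -m pendant '[{"fingers":1,"dp":[0.005,0,-0.007],"delta_rot":[0,0,0]},{"fingers":1,"dp":[0.0085,0,-0.014],"delta_rot":[0,0,0]},{"fingers":1,"dp":[0.0125,0,-0.021],"delta_rot":[0,0,0]},{"fingers":1,"dp":[0.017,0,-0.028],"delta_rot":[0,0,0]},{"fingers":1,"dp":[0.022,0,-0.034],"delta_rot":[0,0,0]},{"fingers":1,"dp":[0.027,0,-0.039],"delta_rot":[0,0,0]},{"fingers":1,"dp":[0.03,0,-0.043],"delta_rot":[0,0,0]},{"fingers":1,"dp":[0.03,0,-0.043],"delta_rot":[0,0,0]}]'; python3 go.py 
python3 look.py 9
```

```text
time_s: 10.03
eef_pos: [539.4, -99.0, 246.7]
ee_rot: [[-0.002, -0.966, 0.26], [-0.0, 0.26, 0.966], [-1.0, 0.002, -0.001]]
ft_force: [0.0, -0.7, -0.3]
finger_gap: -0.002
t 10.0333 tcp in rot frame [-1.000e-01 -9.110e+01  2.467e+02] F [ 0.  -0.7 -0.3] gap -0.002
```

```bash
python3 - <<'E'
import cv2
p=cv2.imread("pics/scene9.png")[160:290,240:360];cv2.imwrite("pics/s9.png",cv2.resize(p,None,fx=4.6,fy=4.6,interpolation=2))
E
```

```text
(no output)
```

View pics/c9.png

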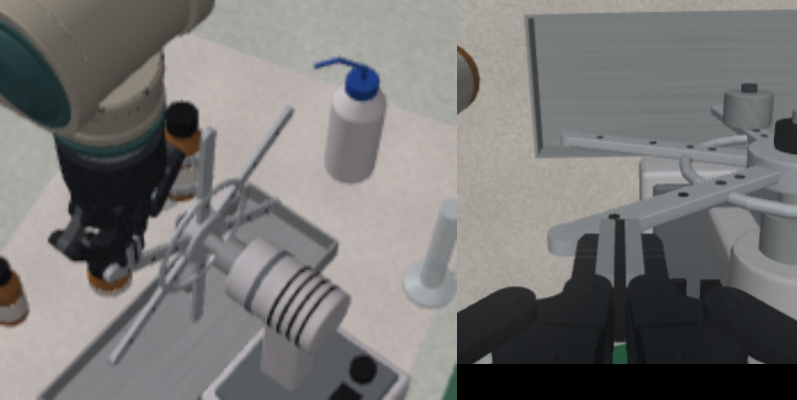

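View pics/s9.png

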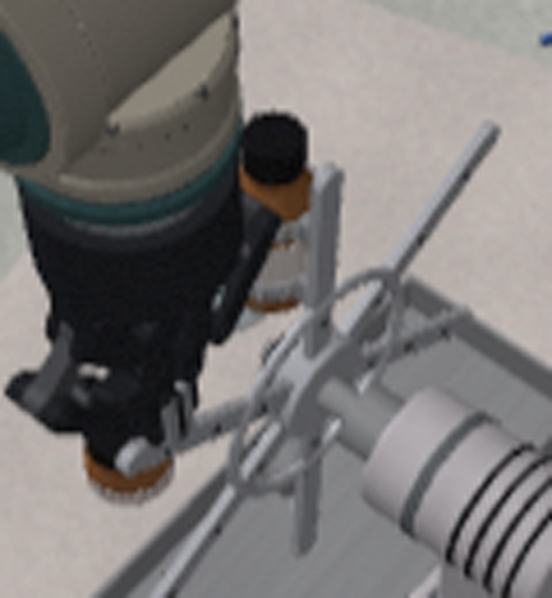

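```bash
cat > ang.py <<'E'
from fit import *
def ang(obs,n="scene",g=0):
    P=np.load("pose.npy").copy();obs=np.array(obs)
    def r(q):
        P[3]=q[0];Q=proj(n,tips(P))+q[1:]
        return np.array([Q[np.argmin(((Q-o)**2).sum(1))]-o for o in obs]).ravel()
    o=least_squares(r,[g,0,0]);return np.degrees(o.x[0]),o.x[1:],o.fun.round(1)
E
python3 - <<'E'
from ang import *
c=lambda a,b:(a/4.6+240,b/4.6+160)
for g in(-.25,-.1,0,.1): print(ang([c(329,165),c(493,123),c(303,555),c(122,463)],g=g))
E
```

```text
(np.float64(-5.6480500732782675), array([0.7391671, 0.5266096]), array([ 0.1,  0.8,  0.3,  0.5, -0.5, -0.9,  0.1, -0.4]))
(np.float64(-5.648050106291393), array([0.7391671 , 0.52660961]), array([ 0.1,  0.8,  0.3,  0.5, -0.5, -0.9,  0.1, -0.4]))
(np.float64(-5.648050083571482), array([0.7391671 , 0.52660961]), array([ 0.1,  0.8,  0.3,  0.5, -0.5, -0.9,  0.1, -0.4]))
(np.float64(-5.648050052346826), array([0.73916711, 0.5266096 ]), array([ 0.1,  0.8,  0.3,  0.5, -0.5, -0.9,  0.1, -0.4]))
```

```bash
python3 -m pendant '[{"fingers":1,"dp":[0.003,0,-0.002],"delta_rot":[0,0,0]},{"fingers":1,"dp":[0.006,0,-0.004],"delta_rot":[0,0,0]},{"fingers":1,"dp":[0.009,0,-0.006],"delta_rot":[0,0,0]},{"fingers":1,"dp":[0.009,0,-0.006],"delta_rot":[0,0,0]},{"fingers":1,"dp":[0.009,0,-0.006],"delta_rot":[0,0,0]}]'; python3 go.py 
python3 look.py 10;python3 - <<'E'
import cv2
p=cv2.imread("pics/scene10.png")[160:290,240:360];cv2.imwrite("pics/s10.png",cv2.resize(p,None,fx=4.6,fy=4.6,interpolation=2))
E
```

```text
time_s: 10.55
eef_pos: [538.3, -103.9, 238.5]
ee_rot: [[-0.001, -0.966, 0.259], [0.0, 0.259, 0.966], [-1.0, 0.001, 0.0]]
ft_force: [0.4, 0.5, 0.6]
finger_gap: -0.001
t 10.55 tcp in rot frame [  0.  -96.2 238.5] F [0.4 0.5 0.6] gap -0.001
```

View pics/s10.png

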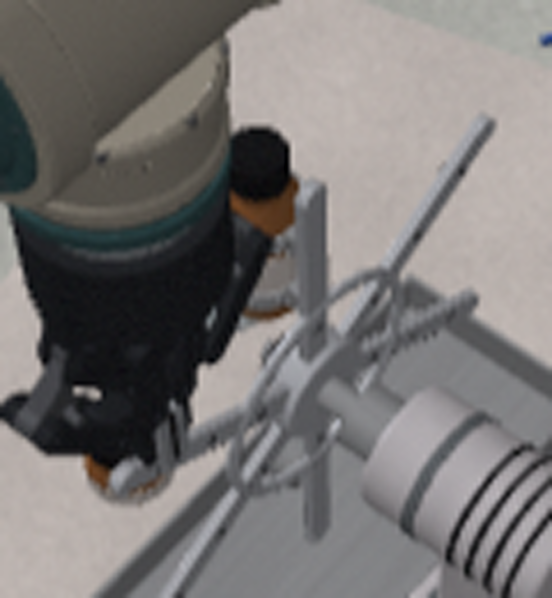

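Bottle spoke ends: top (313,180), left-rear (489,117), bottom (317,540), right (125,488), rear-low (475,299) in the crop.

```bash
python3 - <<'E'
from ang import *
c=lambda a,b:(a/4.6+240,b/4.6+160)
print(ang([c(313,180),c(489,116),c(317,541)],g=0))
print(ang([c(313,180),c(489,116),c(317,541),c(117,482)],g=0))
E
```

```text
(np.float64(-1.7055174928211343), array([0.94001013, 0.3150436 ]), array([ 0.3,  0.4,  0.3,  0.4, -0.6, -0.8]))
(np.float64(-1.5784399478132818), array([1.00841883, 0.42871154]), array([ 0.3,  0.7,  0.3,  0.4, -0.5, -0.8, -0.1, -0.3]))
```

```bash
python3 -m pendant '[{"fingers":1,"dp":[0.0025,0,-0.002],"delta_rot":[0,0,0]},{"fingers":1,"dp":[0.0025,0,-0.002],"delta_rot":[0,0,0]},{"fingers":1,"dp":[-0.01,0,-0.002],"delta_rot":[0,0,0]},{"fingers":1,"dp":[-0.04,0,-0.005],"delta_rot":[0,0,0]},{"fingers":1,"dp":[-0.075,0,-0.01],"delta_rot":[0,0,0]},{"fingers":1,"dp":[-0.11,0.02,-0.03],"delta_rot":[0,0,0]},{"fingers":1,"dp":[-0.14,0.05,-0.05],"delta_rot":[0,0,0]},{"fingers":1,"dp":[-0.16,0.08,-0.07],"delta_rot":[0,0,0]},{"fingers":1,"dp":[-0.17,0.11,-0.09],"delta_rot":[0,0,0]},{"fingers":1,"dp":[-0.17,0.14,-0.11],"delta_rot":[0,0,0]},{"fingers":1,"dp":[-0.17,0.14,-0.11],"delta_rot":[0,0,0]}]'; python3 go.py 
python3 look.py 11;python3 - <<'E'
import cv2
from workcell import *
p=cv2.imread("pics/scene11.png")[160:290,240:360];cv2.imwrite("pics/s11.png",cv2.resize(p,None,fx=4.6,fy=4.6,interpolation=2))
p,d=read_camera("top");cv2.imwrite("pics/top11.png",p[:,:,::-1])
E
```

```text
time_s: 11.57
eef_pos: [370.6, -175.2, 412.9]
ee_rot: [[0.005, -0.965, 0.263], [-0.005, 0.263, 0.965], [-1.0, -0.006, -0.003]]
ft_force: [-0.3, -1.0, 1.4]
finger_gap: 0.0
t 11.5667 tcp in rot frame [-145.8 -205.5  412.9] F [-0.3 -1.   1.4] gap 0.0
```

View pics/s11.png

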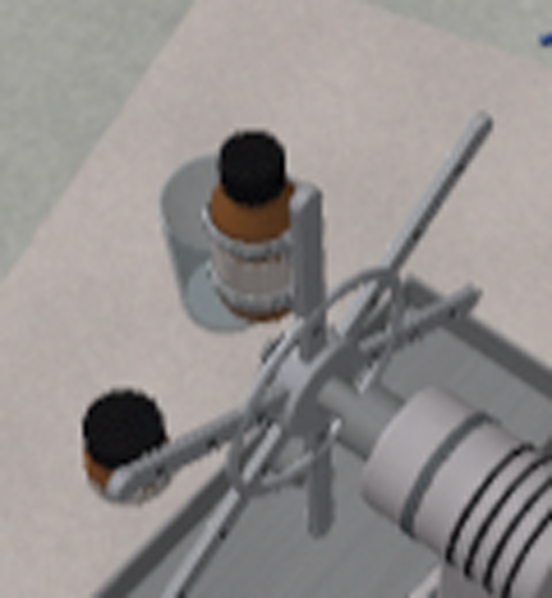

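View pics/top11.png

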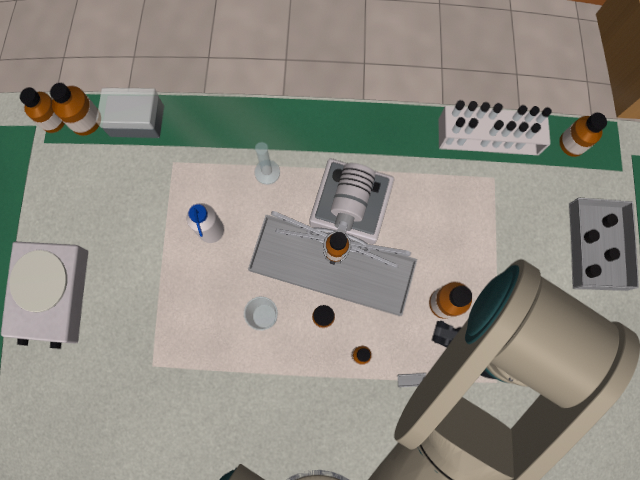

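View pics/wrist11.png

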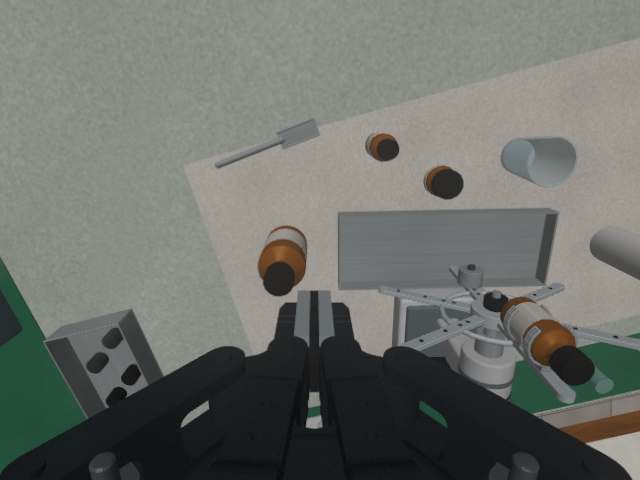

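```bash
python3 - <<'E'
from ang import *
c=lambda a,b:(a/4.6+240,b/4.6+160)
o=[c(307,184),c(486,114),c(319,535),c(115,487)]
print(ang(o,g=0)); print(ang(o+[c(479,291)],g=0))
# bottle axis from top/scene depth: cap centre vs hub
P=np.load("pose.npy");R,T=RT(P)
p,d=read_camera("top")
X=R.T@(dep("top",(337,241),d)-T);print("cap top (rot frame)",X.round(1),"cap lean deg",np.degrees(np.arctan2(-X[1],143)).round(1))
print("pred cap px",proj("top",R@np.array([-28,0,343])+T))
p=p[215:275,300:375,::-1];cv2.imwrite("pics/capz.png",cv2.resize(p,None,fx=8,fy=8,interpolation=2))
E
```

```text
(np.float64(-0.3656551829293851), array([0.7785937 , 0.23121583]), array([ 0.3,  0.6,  0.4,  0.3, -0.3, -0.5, -0.4, -0.3]))
(np.float64(0.011180581221758433), array([ 1.08475641, -0.03223376]), array([ 0.3,  0.6,  0.6, -0.1,  0.3, -1.1, -0.2, -0.2, -0.9,  0.7]))
cap top (rot frame) [-32.1  -0.5 344. ] cap lean deg 0.2
pred cap px [[337.37263    238.58533452]]
```

View pics/capz.png

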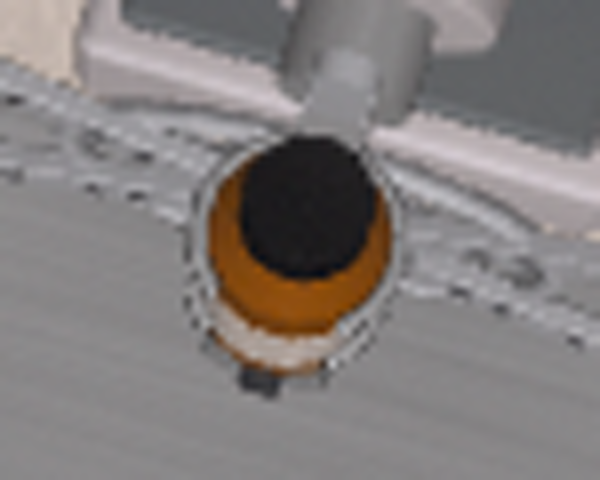

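```bash
python3 - <<'E'
import cv2,numpy as np
from workcell import *
a=cv2.imread("pics/top0.png");b=cv2.imread("pics/top11.png")
df=cv2.absdiff(a,b).max(2)
for n,(u,v) in dict(beaker=(262,312),jar=(323,316),spare=(362,354),reag=(452,300),wash=(205,224),cyl=(266,165),scoop=(410,380)).items(): print(n,df[v-15:v+15,u-15:u+15].mean().round(1))
s=sense();print(s["ft_force"],np.abs(s["joint_vel"]).max());print(hand_in())
E
```

```text
beaker 7.1
jar 5.8
spare 6.7
reag 4.1
wash 6.6
cyl 7.0
scoop 17.9
[-0.2263815   0.69972618 -0.50861097] 0.02473803674733275
the job is handed in; nothing more can be done
None
```

The bottle on the wheel now stands cap up, and I handed the job in at about 12 s with the arm clear of everything. I turned the wheel about 137° clockwise (seen from the robot). The shut fingertips pushed one bare spoke and then the next over the top, finishing with small steps. The fingers only pushed the wheel's bare spokes and never gripped it, and the highest force I read was about 3 N.

**Angle:** the spoke ends in the scene picture put the bottle between -0.4° and 0.0° from vertical. The cap's position in the top picture puts it at about 0.2°, and its centre was about 1 pixel (roughly 1°) from where an upright bottle should show.

**At rest:** after letting go I only saw the wheel in pictures and did not measure its speed. The wrist force showed no contact.

**Loose things:** in the before and after top pictures the beaker, jar, spare bottle, reagent bottle, wash bottle and cylinder look unmoved. The pixel differences there were low, 4 to 7 levels. The scoop's area differed more (17.9), because the arm partly covers it in the top picture. The wrist picture shows it lying on the bench with nothing near it, but I did not measure its position.

**What disagreed:** both the wrist and scene depth images put the real fingertips about 33 mm short of the reported TCP. My first push therefore passed over the spoke without touching it, and I allowed for the difference from then on.

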